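# Cull the bad cleats before welding

### The job

Two of the six steel angle cleats standing on the plywood board are faulty: one has been bent open wider than a right angle, and one has a leg cut too short. Put the short-legged one in the scrap bin, and set the bent one down, without dropping it, upright on its edge in the middle of the steel straightening block. Leave the four good cleats standing where they are and do not disturb the tools lying around.

Things in the scene. Friction and masses are not known exactly. Their poses are not given: they have to be found in the camera images.
- good1: a good steel angle cleat: 30 x 10 mm flat bar bent square (90 degrees), both legs 60 mm long outside, standing 30 mm high on its edge so that it is an L seen from above, each leg with a bolt hole. Origin: underside, middle of the 60 x 60 mm outline; body z up; leg A runs along body +x (its centreline at y = -25 mm, x from -30 to +30), leg B along body +y (its centreline at x = -25 mm). Loose, 0.27 kg. It stays where it is
- good2: a good steel angle cleat: 30 x 10 mm flat bar bent square (90 degrees), both legs 60 mm long outside, standing 30 mm high on its edge so that it is an L seen from above, each leg with a bolt hole. Origin: underside, middle of the 60 x 60 mm outline; body z up; leg A runs along body +x (its centreline at y = -25 mm, x from -30 to +30), leg B along body +y (its centreline at x = -25 mm). Loose, 0.27 kg. It stays where it is
- good3: a good steel angle cleat: 30 x 10 mm flat bar bent square (90 degrees), both legs 60 mm long outside, standing 30 mm high on its edge so that it is an L seen from above, each leg with a bolt hole. Origin: underside, middle of the 60 x 60 mm outline; body z up; leg A runs along body +x (its centreline at y = -25 mm, x from -30 to +30), leg B along body +y (its centreline at x = -25 mm). Loose, 0.27 kg. It stays where it is
- good4: a good steel angle cleat: 30 x 10 mm flat bar bent square (90 degrees), both legs 60 mm long outside, standing 30 mm high on its edge so that it is an L seen from above, each leg with a bolt hole. Origin: underside, middle of the 60 x 60 mm outline; body z up; leg A runs along body +x (its centreline at y = -25 mm, x from -30 to +30), leg B along body +y (its centreline at x = -25 mm). Loose, 0.27 kg. It stays where it is
- bent: the bent cleat: same bar and same 60 mm legs, standing on its 10 mm edge, but opened out to 118 degrees between the legs, so about 100 mm from leg end to leg end. Origin: underside, midway between the two leg ends, in the hollow of the angle; body z up. Leg A is parallel to body +x, from the bend at (-15, -22) mm to its end at (40, -22) mm; leg B runs from the bend to (-41, 27) mm (centrelines). Loose, about 0.22 to 0.35 kg
- bent_legA (a point): middle of leg A of the bent cleat, in its 10 mm thickness and at half its height (15 mm above its underside); x along the leg, y across its thickness, z up. A place to pinch it from above
- short: the short cleat: square like the good ones, standing on its edge, but leg B is only 34 mm long outside; leg A is 60 mm. Origin: underside, middle of the 60 x 34 mm outline; body z up; leg A along body +x with its centreline at y = -12 mm, x from -30 to +30; leg B along +y with its centreline at x = -25 mm. Loose, about 0.17 to 0.27 kg
- short_legA (a point): middle of leg A of the short cleat, in its 10 mm thickness and at half its height (15 mm above its underside); x along the leg, y across its thickness, z up. A place to pinch it from above
- board: plywood sorting board, 260 x 400 x 12 mm, fixed; origin at the centre of its underside, on the bench. The six cleats stand on it in two rows of three, any cleat in any place and turned any way, about 130 mm apart
- block: solid plain steel straightening block, 140 x 140 mm, 40 mm high, flat top, fixed; origin at the centre of its underside, on the bench. It stands to one side of the board and the scrap bin to the other; which side varies
- bin: open-topped grey sheet-metal scrap bin, 160 x 160 mm outside, 60 mm high, walls 4 mm, fixed; origin at the centre of its underside, on the bench; its inner floor is 4 mm up
- hammer: bystander: a hammer lying on the bench beyond the board, about 260 mm long and 26 mm high; origin on its underside near the middle
- driver: bystander: a screwdriver lying on the bench beyond the board, about 200 mm long; origin on its underside near the middle
- tape: bystander: a tape measure standing on the bench, 70 x 40 x 65 mm high; origin at the centre of its underside
There are look-alikes about, which are no part of the job. Leave any orange look-alike of the block alone.

How it is judged:
At the end, for the whole second after the job is handed in: Bent cleat at rest on its edge on the block's top (tilt under 0.1 rad), origin within 30 mm of the block's centre; short cleat at rest inside the bin, any pose (origin within 75 mm of its middle each way, under 50 mm up); each good cleat upright within 20 mm of its start (horizontal distance between bent and block below 0.03 m and z of bent in the frame of block between 0.035 and 0.045 m and angle between each of bent, good1, good2, good3, good4's own z axis and vertical below 0.1 rad and linear speed of each of bent, short below 0.02 m/s and angular speed of each of bent, short below 0.2 rad/s and x of short in the frame of bin between -0.075 and 0.075 m and y of short in the frame of bin between -0.075 and 0.075 m and z of short in the frame of bin below 0.05 m and distance of each of good1, good2, good3, good4 from where it was at the start of the episode below 0.02 m); the robot touches nothing.
It fails at once if the bent cleat is dropped: it moves faster than 0.4 m/s (a fall of some 8 mm) with no finger on it (linear speed of bent above 0.4 m/s and contact force between the fingers and bent below 0.05 N).
It fails at once if a bystander (hammer, screwdriver, tape measure) is pushed more than 30 mm (distance of any of hammer, driver, tape from where it was at the start of the episode above 0.03 m).
It also fails if it takes over 51 s, if anything falls off the work surface, if the arm or the gripper's body presses on something with over 40 N, if the wrist force passes 120 N, or if a joint passes its speed limit or range.

### The arm

A 7-joint arm with a two-finger parallel gripper is mounted at the origin on the work surface. World frame = base frame: x ahead of the robot, y to its left, z up, the work surface at z = 0. Lengths are in m, angles in rad, forces in N, time in s.
With the tool pointing down it reaches from about 0.425 to 0.925 m from the base axis. Payload 6.8 kg.
Tool frame: the origin (TCP) lies on the front face of the gripper's body, between the roots of the fingers; the fingertips stand 73 mm ahead of it and the grasp point (between the pads) lies 54 mm ahead of it (env.nose_length is the distance from the TCP to the fingertips, in m); z points along the fingers, y is the line along which they close (so a half turn about z gives the same grasp; the last joint's range is limited). The gripper opens to 85 mm and grips with 20 to 120 N. Pads are 22 mm wide; open, the fingers measure 114 mm over their backs; the gripper's body (76 mm by 85 mm) begins 54 mm behind the grasp point. The pads swing forward as they close: fully open they stand 13 mm farther back than shut.
Start: joints at [1.155, 0.477, 0.022, 1.555, -0.011, 1.109, -0.083], TCP at [0.205, -0.643, 0.304] pointing down, gripper open.
Joint ranges: [-2.96, 2.96], [-0.34, 2.1], [-1.41, 1.46], [0.24, 2.44], [-1.37, 4.51], [0.17, 1.92], [-2.96, 2.96]. Speed limits (rad/s): [2.39, 2.39, 3.14, 3.14, 3.14, 3.14, 3.14].

### API

Orientations are given as a unit quaternion [w, x, y, z].
In Python, from cell import env, kin, camera, calibration, job gives the robot as it stands. The module is installed in compiled form; this text tells all that it offers. Calls block until the motion is done:
- env.reach(position, orientation): joint-space move of the TCP to a pose.
- env.movel(position, velocity=0.15, rot=None, stop_force=None): straight line of the TCP; rot=None keeps the orientation; velocity is the mean speed in m/s. With stop_force (N) it stops when the force on the tool has changed by that much, and returns True; else False.
- env.goto_joints(angles): joint-space move.
- env.grip(opening, f_grip=None): finger opening in m; f_grip is the grip in N (None keeps the last); returns when the fingers have stopped.
- env.dwell(seconds).
- kin.inverse_kinematics(position, orientation): joint angles nearest the present ones, or None.
- env.get_state(): the state.
- camera(name): name is "scene" or "top" or "wrist"; returns (picture, depth): 480x640x3 uint8, blue, green, red; 480x640 float32, m along the optical axis (not along the pixel's ray), 0 where there is no reading.
- calibration(name): a dict with "fx", "fy", "cx", "cy" (pixels), "rvec" (rotation vector, rad) and "tvec" (3), from world to camera coordinates, as OpenCV has them. Camera axes: x right, y down, z forward; pixel columns grow to the right and rows downward; lengths in m; the calibration is good to about 2 mm. A picture is of the moment at which its call begins: read the wrist's pose just before it. calibration takes no time and is no camera call; for the wrist camera it gives the pose at the moment of the call.
A pose or a line that the arm cannot do raises env.PlanningError and nothing moves.
- job.job_done(): hands the job in; it is judged then, once.
The state is a dict: "time": time; "qpos": joint angles; "joint_velocities": joint speeds; "joint_torque": joint torques, N m; "tcp_pos": TCP position; "orientation": TCP orientation; "force": force on the tool from outside, world axes, zero at the start; "torque": the same for the moment, N m; "opening": finger opening in m; "gripper_force": force on a finger pad.
Only numpy, scipy, OpenCV 4.12 (cv2) and the standard library are available. Lean on these libraries where they do the work, as an engineer would, in place of code of your own. Each camera call takes 0.05 s, during which the arm holds its last target. There are 200 camera calls.

## Working session

There is one attempt and no reset: what is moved stays moved. The work goes in short steps, each a Python script; the robot and the scene stay as the last script left them, time stands still between calls to the robot, and variables do not carry over. Pictures are saved under pics/ and viewed, at most 10 in all, crops included, and the job is handed in when it is done.

```bash
mkdir -p pics; cat > h.py <<'E'
import numpy as np, cv2
from cell import env, kin, camera, calibration, job
def rect(name, z, x0,x1,y0,y1, s):
    """top-down rectified view of plane z; s px per m; row = -x, col = -y"""
    pic,d=camera(name)
    return pic,d
def deproj(d,c):
    R=cv2.Rodrigues(np.array(c["rvec"],float))[0]; t=np.array(c["tvec"],float).ravel()
    v,u=np.mgrid[:480,:640]
    P=np.stack([(u-c["cx"])/c["fx"]*d,(v-c["cy"])/c["fy"]*d,d],-1)
    W=(P-t)@R; W[d<=0]=np.nan
    return W
E
python3 - <<'E'
from h import *
p,d=camera("top"); c=calibration("top"); cv2.imwrite("pics/top.png",p); np.save("top.npy",d); 
q,e=camera("scene"); cv2.imwrite("pics/scene.png",q)
import json; W=deproj(d,c); np.save("topW.npy",W)
print(c); print(env.get_state()["time"],env.get_state()["tcp_pos"],env.get_state()["orientation"])
E
```

```text
{'fx': 477.6014998111559, 'fy': 477.6014998111559, 'cx': 323.2019803186732, 'cy': 236.4300653748131, 'rvec': array([ 2.11205295, -2.12604367,  0.18997135]), 'tvec': array([0.1361108 , 0.61829317, 1.27388548])}
0.1 [ 0.20439206 -0.64288383  0.30302563] [-8.02364492e-04  9.88179017e-01  1.53302173e-01 -1.75806309e-04]
```

View pics/top.png

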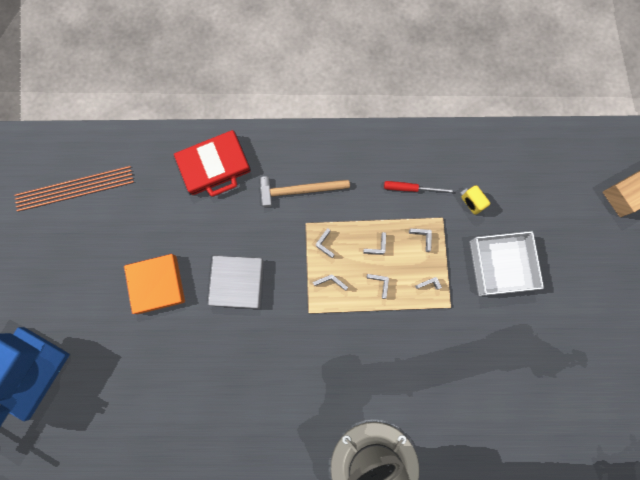

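```bash
python3 - <<'E'
from h import *
p=cv2.imread("pics/top.png"); W=np.load("topW.npy")
crop=cv2.resize(p[215:320,300:460],None,fx=5,fy=5,interpolation=cv2.INTER_CUBIC); cv2.imwrite("pics/crop.png",crop)
for n,(u,v) in dict(board=(378,265),block=(236,282),orange=(154,284),bin=(508,264),bent=(330,280),short=(430,284)).items(): print(n,W[v,u].round(3))
m=np.zeros((480,640),np.uint8); m[215:320,300:460]=(W[215:320,300:460,2]>0.030)*255
n,l,s,cn=cv2.connectedComponentsWithStats(m)
for i in range(1,n):
    if s[i,4]<20: continue
    Q=W[l==i]; r=cv2.minAreaRect((Q[:,:2]*1000).astype(np.float32)); print(cn[i].round(),s[i,4],Q.mean(0).round(4),np.round(r[1]),round(r[2]))
# block
Z=W[...,2]
b=np.zeros_like(m); b[245:320,195:275]=(np.abs(Z[245:320,195:275]-.04)<.01)*255
Q=W[b>0]; print("block",cv2.minAreaRect(Q[:,:2].astype(np.float32)),Q[:,2].mean())
b[:]=0; b[220:310,460:555]=(Z[220:310,460:555]>.045)*255
Q=W[b>0]; print("bin",cv2.minAreaRect(Q[:,:2].astype(np.float32)))
E
```

```text
board [ 0.544 -0.024  0.008]
block [0.495 0.376 0.04 ]
orange [0.492 0.605 0.038]
bin [ 0.545 -0.396  0.005]
bent [0.502 0.114 0.014]
short [ 0.489 -0.169  0.01 ]
[324. 243.] 151 [0.6032 0.1292 0.0405] [60. 61.] 53
[424. 236.] 167 [ 0.6226 -0.1534  0.0396] [62. 60.] 0
[378. 246.] 157 [ 0.5932 -0.0231  0.0409] [59. 61.] 88
[330. 281.] 153 [0.4964 0.1128 0.0403] [96. 34.] 82
[381. 283.] 157 [ 0.491  -0.0274  0.0404] [61. 60.] 80
[430. 283.] 119 [ 0.4896 -0.1644  0.0409] [67. 30.] 87
block ((0.4981282353401184, 0.3787164092063904), (0.14133335649967194, 0.14031966030597687), 86.06600952148438) 0.039125249853378966
bin ((0.5432635545730591, -0.3801211714744568), (0.160042405128479, 0.16410374641418457), 5.729127407073975)
```

View pics/crop.png

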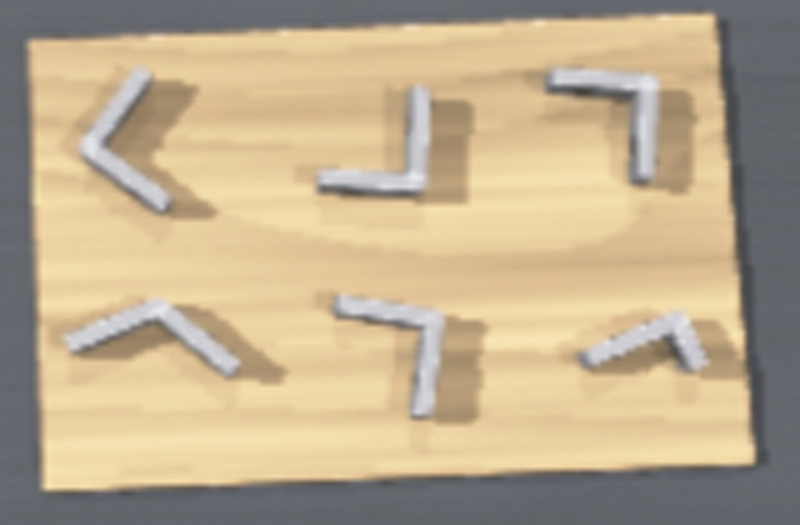

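Of the six cleats, two stand out. The one at top-view (330,281) has an obtuse angle and measures 96 mm end to end, so it is the bent one. The one at (430,283) has a 67 x 30 mm outline with one stubby leg, so it is the short one. The other four have outlines of about 60 x 60 mm, so they are good. The grey block is at (236,282) and its orange look-alike is at (154,284). In both faulty cleats leg A is the left leg in the image. I'll go above the short one first.

```bash
cat >> h.py <<'E'
from scipy.spatial.transform import Rotation as Rn
def px2w(c,u,v,z):
    R=cv2.Rodrigues(np.array(c["rvec"],float))[0]; t=np.array(c["tvec"],float).ravel()
    o=-R.T@t; r=R.T@np.array([(u-c["cx"])/c["fx"],(v-c["cy"])/c["fy"],1.])
    return o+r*(z-o[2])/r[2]
def quat(a):
    """tool down, tool x along world direction at angle a (y across)"""
    x=np.array([np.cos(a),np.sin(a),0]); z=np.array([0,0,-1.]); y=np.cross(z,x)
    return Rn.from_matrix(np.c_[x,y,z]).as_quat()[[3,0,1,2]]
def best(pos,a):
    out=[]
    for k in (0,np.pi,-np.pi):
        j=kin.inverse_kinematics(list(pos),list(quat(a+k)))
        if j is not None: out.append((abs(j[6]),a+k))
    return min(out)[1]
def see(n):
    c=calibration("wrist"); p,d=camera("wrist"); cv2.imwrite(f"pics/{n}.png",p); W=deproj(d,c); np.save(n+".npy",W); return c,p,W
E
python3 - <<'E'
from h import *
c=calibration("top"); f=lambda x,y:px2w(c,300+x/5,215+y/5,.042)
def leg(b,e):
    b,e=f(*b),f(*e); return (b+e)/2,np.arctan2(*(e-b)[1::-1]),np.linalg.norm(e-b)
B=leg((158,307),(70,343)); S=leg((677,320),(587,360)); print(B,S)
np.save("est.npy",np.array([[*B[0],B[1]],[*S[0],S[1]]]))
m,a,_=S; pos=[m[0],m[1],.25]; a=best(pos,a); env.reach(pos,list(quat(a)))
s=env.get_state(); print(a,s["time"],s["tcp_pos"],s["qpos"])
cc,p,W=see("ws"); print(cc["rvec"],cc["tvec"])
E
```

```text
(array([0.49918799, 0.13395619, 0.042     ]), np.float64(1.9528053967683683), np.float64(0.05281403517777567)) (array([ 0.48897723, -0.15290017,  0.042     ]), np.float64(1.97653273631428), np.float64(0.05524849569796219))
1.97653273631428 2.15 [ 0.48885024 -0.1544094   0.24996198] [ 0.65414841  0.32745632 -0.56148441  1.96420316  0.2193725   0.90922238
  0.38363387]
[-2.77595031 -0.56569295 -0.08924544] [-0.38966318 -0.33954304  0.22708501]
```

View pics/ws.png

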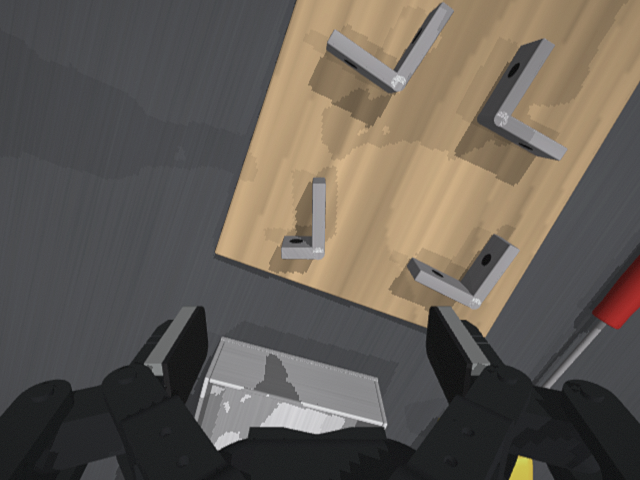

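The wrist view shows the short cleat at (315,220), with leg A running from (319,180) to (319,250) and its stub ending at (283,250). I'll fit leg A from the depth image, then grasp it and bin it.

```bash
cat >> h.py <<'E'
def fit(W,est,half=.032):
    """refine leg centreline from points on the cleat's top near the estimate (x,y,z,a)"""
    x,y,_,a=est; d=np.array([np.cos(a),np.sin(a)]); n=np.array([-d[1],d[0]]); o=np.array([x,y])
    Q=W[np.abs(W[...,2]-.042)<.004][:,:2]
    for w in (.014,.009,.008):
        s=(Q-o)@d; t=(Q-o)@n; k=(np.abs(s)<half-.012)&(np.abs(t)<w)
        m=Q[k].mean(0); u,sv,vt=np.linalg.svd(Q[k]-m); d=vt[0]*np.sign(vt[0]@d); n=np.array([-d[1],d[0]])
        s=(Q-m)@d; t=(Q-m)@n; k=(np.abs(s)<.05)&(np.abs(t)<.005); lo,hi=np.percentile(s[k],[1,99]); o=m+d*(lo+hi)/2
    return o,np.arctan2(d[1],d[0]),hi-lo,(np.percentile(t[np.abs(s)<.015],[2,98])),k.sum()
E
python3 - <<'E'
from h import *
e=np.load("est.npy")[1]; o,a,L,t,k=fit(np.load("ws.npy"),e); print(e,o,a,L,t,k)
# tip position check: opening vs fitted
s=env.get_state(); print(s["opening"],env.nose_length)
E
```

```text
[ 0.48897723 -0.15290017  0.042       1.97653274] [ 0.48989899 -0.15331348] 1.964841806049378 0.058808677212545804 [-0.00466162  0.00465668] 1008
0.08548017471557559 0.0726
```

```bash
python3 - <<'E'
from h import *
o,a,*_=fit(np.load("ws.npy"),np.load("est.npy")[1])
q=list(quat(a)); st=lambda n:(lambda s:print(n,round(s["time"],2),s["tcp_pos"].round(4),s["force"].round(1),round(s["opening"],4),s["gripper_force"]))(env.get_state())
env.grip(.045); env.movel([o[0],o[1],.25],rot=q); env.movel([o[0],o[1],.125],rot=q)
hit=env.movel([o[0],o[1],.089],velocity=.05,rot=q,stop_force=8); print(hit); st("down")
env.grip(0.0,60); st("grip")
env.movel([o[0],o[1],.20]); st("lift")
b=np.array([.543,-.380])-.012*np.array([-np.sin(a),np.cos(a)])
ab=best([b[0],b[1],.2],a); print(a,ab)
env.reach([b[0],b[1],.20],list(quat(ab))); st("over")
see("wb")
E
```

```text
False
down 4.78 [ 0.4901 -0.1533  0.0891] [ 0.6 -0.2 -0.1] 0.0454 0.0
grip 5.18 [ 0.4902 -0.1534  0.0894] [-1.5 -0.5  5. ] 0.0088 59.30171728134155
lift 6.08 [ 0.4892 -0.1533  0.1991] [ 0.3 -0.3 -2.6] 0.0089 58.494985699653625
1.964841806049378 1.964841806049378
over 6.99 [ 0.5543 -0.3732  0.1992] [ 0.7  1.3 -2.2] 0.0088 58.46774160861969
```

View pics/wb.png

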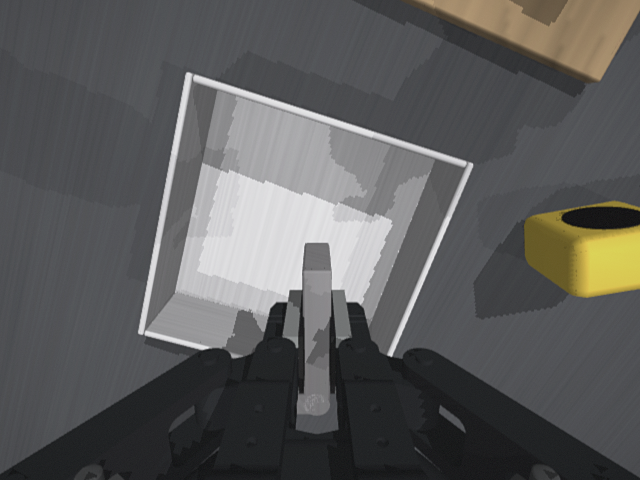

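The short cleat is held over the bin, whose rim corners show at (190,75), (470,165) and (142,333). I'll check the bin centre, then lower and release.

```bash
python3 - <<'E'
from h import *
c=calibration("wrist"); A,B=px2w(c,470,165,.06),px2w(c,142,333,.06); b=(A+B)[:2]/2; print(b,np.linalg.norm(A-B))
s=env.get_state(); a=1.9648; o=b-.010*np.array([-np.sin(a),np.cos(a)])
st=lambda n:(lambda s:print(n,round(s["time"],2),s["tcp_pos"].round(4),s["force"].round(1),round(s["opening"],4)))(env.get_state())
env.movel([o[0],o[1],.20]); print(env.movel([o[0],o[1],.10],velocity=.1,stop_force=10)); st("low")
env.grip(.035); env.dwell(.2); env.movel([o[0],o[1],.22],velocity=.2); st("up")
e=np.load("est.npy")[0]; pos=[e[0],e[1],.25]; ab=best(pos,e[3]); env.reach(pos,list(quat(ab))); st("over bent"); print(ab)
see("wbent"); f=fit(np.load("wbent.npy"),e); print(e,f)
E
```

```text
[ 0.54258975 -0.3773817 ] 0.22120587963375818
False
low 8.44 [ 0.5524 -0.3738  0.1008] [-0.7 -0.3 -1.2] 0.0091
up 9.76 [ 0.5511 -0.3733  0.2189] [-0.2 -0.8 -0.4] 0.0349
over bent 11.61 [0.4998 0.1328 0.2498] [-0.9  0.3 -0. ] 0.0348
1.9528053967683683
[0.49918799 0.13395619 0.042      1.9528054 ] (array([0.49949188, 0.13477396]), np.float64(1.9555386111830675), np.float64(0.060207540431651295), array([-0.00456708,  0.00458082]), np.int64(1014))
```

View pics/wbent.png

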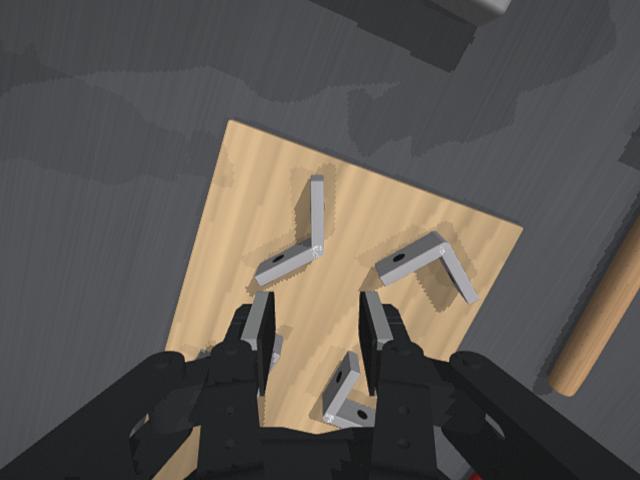

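The bent cleat is at (317,210), with leg A pointing up and leg B at an obtuse angle to the lower left. The fit agrees with the estimate, so I'll grasp it and carry it over the block.

```bash
python3 - <<'E'
from h import *
o,a,*_=fit(np.load("wbent.npy"),np.load("est.npy")[0]); q=list(quat(a))
st=lambda n:(lambda s:print(n,round(s["time"],2),s["tcp_pos"].round(4),s["force"].round(1),round(s["opening"],4),s["gripper_force"]))(env.get_state())
env.movel([o[0],o[1],.125],rot=q); print(env.movel([o[0],o[1],.0905],velocity=.05,stop_force=8)); st("down")
env.grip(0.0,80); st("grip")
env.movel([o[0],o[1],.20],velocity=.1); st("lift")
d=np.array([np.cos(a),np.sin(a)]); n=np.array([-d[1],d[0]])
g=np.array([.498,.379])+.0125*d-.022*n
ab=best([*g,.2],a); print(a,ab,g)
env.movel([*g,.20],velocity=.15,rot=list(quat(ab))); st("over"); see("wblock")
E
```

```text
False
down 13.48 [0.4996 0.1349 0.0906] [-0.5  0.   1. ] 0.0347 0.0
grip 13.83 [0.4998 0.1349 0.091 ] [-1.1  0.2  6.6] 0.0085 78.85721683502197
lift 15.07 [0.4991 0.1346 0.1993] [-1.2  0.5 -3.1] 0.0086 77.96467423439026
1.9555386111830675 1.9555386111830675 [0.51370019 0.39884324]
over 16.99 [0.5141 0.3978 0.1999] [ 0.2 -0.2 -3.3] 0.0083 77.96886205673218
```

View pics/wblock.png

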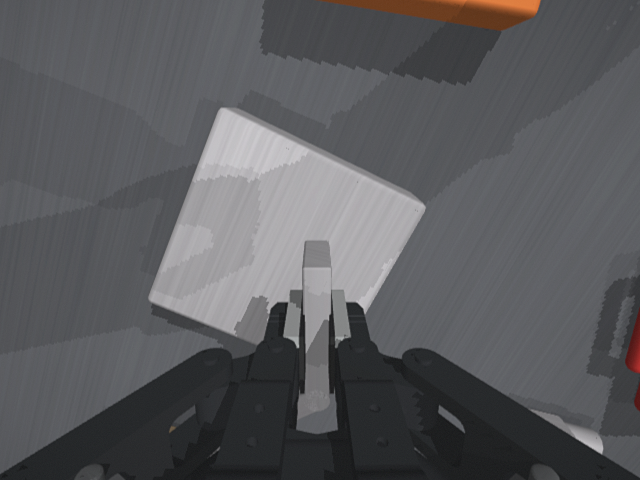

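The cleat is held level over the steel block, whose corners show at (224,108), (425,208) and (150,300). I'll set it down under force control.

```bash
python3 - <<'E'
from h import *
c=calibration("wrist"); A,B=px2w(c,425,208,.04),px2w(c,150,300,.04); print((A+B)[:2]/2,np.linalg.norm(A-B))
st=lambda n:(lambda s:print(n,round(s["time"],2),s["tcp_pos"].round(4),s["force"].round(1),round(s["opening"],4),s["gripper_force"]))(env.get_state())
g=[.5137,.3988]
env.movel([*g,.13],velocity=.1); st("pre")
print(env.movel([*g,.113],velocity=.012,stop_force=5)); st("touch"); env.dwell(.3); st("settled")
E
```

```text
[0.49665795 0.38171154] 0.19063522273624442
pre 17.89 [0.5139 0.3993 0.1304] [-0.7 -0.5 -2.6] 0.0086 77.9551362991333
True
touch 18.8 [0.5136 0.3988 0.1191] [-0.5  0.5  5.3] 0.0081 79.08541917800903
settled 19.1 [0.5137 0.3988 0.1191] [ 0.1 -1.   5.5] 0.0083 79.08338069915771
```

```bash
python3 - <<'E'
from h import *
st=lambda n:(lambda s:print(n,round(s["time"],2),s["tcp_pos"].round(4),s["force"].round(1),round(s["opening"],4)))(env.get_state())
env.grip(.035,20); st("open"); g=[.5137,.3988]
env.movel([*g,.14],velocity=.05); env.movel([*g,.25]); st("up")
env.goto_joints([1.155,.477,.022,1.555,-.011,1.109,-.083]); st("home")
c=calibration("top"); p,d=camera("top"); W=deproj(d,c); Z=W[...,2]
V=W[240:325,195:280]; k=V[...,2]>.055; print("bent top",k.sum(),np.nanmean(V[k],0),np.percentile(V[k][:,2],[5,50,95]),cv2.minAreaRect((V[k][:,:2]*1000).astype(np.float32)))
W0=np.load("topW.npy")
for n,(u,v) in dict(g1=(324,243),g2=(424,236),g3=(378,246),g4=(381,283)).items():
    r=np.s_[v-18:v+18,u-22:u+22]; print(n,[X[r][X[r][...,2]>.03].mean(0).round(4) for X in (W0,W)])
cv2.imwrite("pics/end.png",cv2.resize(p[150:330,190:560],(800,389),interpolation=cv2.INTER_CUBIC))
E
```

```text
open 19.48 [0.513  0.3979 0.1176] [-0.5  0.2  0.1] 0.035
up 20.95 [0.5134 0.3983 0.2489] [ 0.1 -0.3  0.3] 0.0349
home 24.73 [ 0.2056 -0.6432  0.304 ] [0.1 0.2 0.6] 0.0349
bent top 169 [0.51059062 0.37696228 0.06849284] [0.06100054 0.06909637 0.07304598] ((511.11785888671875, 375.889892578125), (97.96656799316406, 34.39626693725586), 80.56979370117188)
g1 [array([0.6032, 0.1292, 0.0405]), array([0.6028, 0.1292, 0.0404])]
g2 [array([ 0.6226, -0.1534,  0.0396]), array([ 0.6224, -0.1541,  0.0402])]
g3 [array([ 0.5932, -0.0231,  0.0409]), array([ 0.5932, -0.0229,  0.0408])]
g4 [array([ 0.491 , -0.0274,  0.0404]), array([ 0.4913, -0.0275,  0.0405])]
```

View pics/end.png

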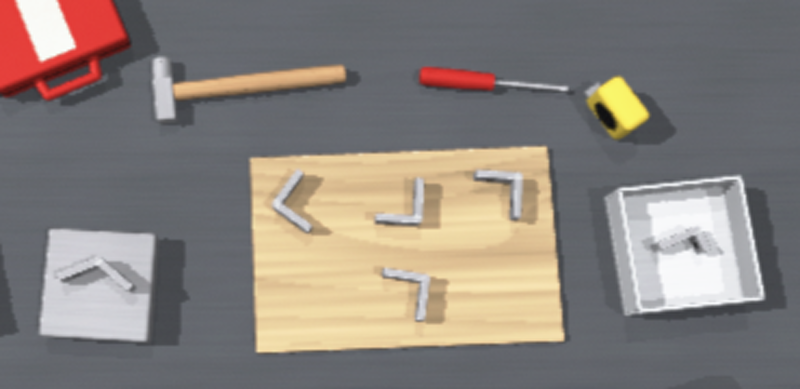

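The bent cleat stands upright in the middle of the block (crop pixel (95,275)) and the short one lies in the bin (685,240). The four good cleats and the tools haven't moved.

```bash
python3 -c "
from cell import job; print(job.job_done())"
```

```text
the job is handed in; nothing more can be done
None
```

The job is handed in at about 25 s of the 51 s allowed, with no verdict returned: the bent cleat stands upright in the middle of the steel block, the short one is in the bin, and the good cleats and tools are undisturbed.

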